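Hold the feeder frame's front rail home for screwing

TASK

The teak feeder frame clamped on the work board is missing its front rail: take the long loose rail (not the short offcut), stand it on the board across the open front with its countersunk face outward and its ends flush with the frame's sides, and press it squarely home so that it bears on both side rails, for me to drive the screws. Ease it in without ramming it and keep a steady push of about 10 N (between 5 and 18 N) on the joint for at least three seconds; finish while still holding it there with that push. Leave the offcut, bowl and cup where they are.

Things in the scene. Friction and masses are not known exactly. Their poses are not given: they have to be found in the camera images.
- rail_center (a point): centre (half-way up) of the loose long teak rail, a plain bar 240 mm long, 18 mm thick, 36 mm tall, about 105 g, standing on its 18 mm edge on the shelf; two countersunk screw holes, each 9 mm from an end, on its outer face, which starts turned roughly towards the robot. Axes: y along its length, z up, x through its thickness, away from the outer face, so the outer face is the -x one
- rail_outer (a point): middle of the rail's outer (countersunk) face, 9 mm on the -x side of rail_center; same axes
- rail: the same long rail; origin at the middle of its underside, 18 mm below rail_center; same axes
- mouth (a point): middle of the frame's open front: midway between the front end faces of the two side rails, half-way up (18 mm above the board's upper face). Axes: x into the frame (the way to push), y to its left along the open front, z up. The rail fits when rail_center lies 9 mm before this point (x = -9 mm, y = 0, z = 0), axes parallel. Inside, the frame is open down to the board for 71 mm behind the front
- frame: the clamped (fixed) teak feeder frame: three rails of 18 x 36 mm stock standing 36 mm tall on the board, a U 240 mm wide and 182 mm deep, open towards the robot; two C-clamps rise over its back rail to 152 mm above the shelf. Origin on the board's upper face, 85 mm behind the open front
- left_side: the frame's left side rail (18 mm thick, 164 mm long, 36 mm tall), its centre line 111 mm to +y of mouth; its front end face (18 x 36 mm) is rigid and takes the long rail. Two small brass screw eyes stand 17 mm above its top, 30 and 140 mm behind the front end
- right_side: the same on the right, 111 mm to -y of mouth
- offcut: a shorter offcut of the same teak stock, 150 mm long, 18 mm thick, 36 mm tall, no holes, standing on the shelf; it and the long rail may lie on either side of the frame. Origin at the middle of its underside. Leave it
- bowl: white ceramic bowl, 120 mm across, 55 mm tall, standing on the shelf; origin under its centre. Leave it
- cup: red plastic cup, 76 mm across, 95 mm tall, standing on the shelf; origin under its centre. Leave it
- board: plywood work board, fixed, 270 mm deep (x), 280 mm wide (y), upper face 40 mm above the shelf; its front edge lies 50 mm before the frame's open front. Origin on the shelf under its centre; x as of mouth
There are look-alikes about, which are no part of the job. Leave any pink look-alike of the rail alone.

How it is judged:
By the outcome, as a careful person would: the job done as asked, in the order asked, and still so for the second after the job is handed in, while the arm keeps its last pose, push and grip.
It also fails if it takes over 59 s, if anything falls off the work surface, if the arm or the gripper's body presses on something with over 40 N, if the wrist force passes 120 N, or if a joint passes its speed limit or range.

ROBOT

A 7-joint arm with a two-finger parallel gripper is mounted at the origin on the work surface. World frame = base frame: x ahead of the robot, y to its left, z up, the work surface at z = 0. Lengths are in m, angles in degrees, forces in N, time in s.
With the tool pointing down it reaches from about 0.425 to 0.875 m from the base axis. Payload 4.7 kg.
Tool frame: the origin (TCP) lies at the very end of the fingers, on their centre line; the grasp point (between the pads) lies behind it (env.pinch_z is the z of the grasp point in the tool frame, in m); z points along the fingers, y is the direction in which the jaws open and shut (so a half turn about z gives the same grasp; the last joint's range is limited). The gripper opens to 87 mm and grips with 3 to 60 N. Pads are 19 mm wide; open, the fingers measure 117 mm over their backs; the gripper's body (75 mm by 190 mm) begins 51 mm behind the grasp point.
Start: joints at [65.036, 18.392, -4.016, 83.108, 1.295, 78.541, -3.26], TCP at [0.283, -0.585, 0.223] pointing down, gripper open.
Joint ranges: [-163.93, 163.93], [-17.29, 119.83], [-79.2, 71.16], [3.27, 140.29], [-89.18, 269.18], [5.43, 117.66], [-154.24, 154.24]. Speed limits (degrees/s): [147.25, 147.25, 180, 180, 180, 180, 180].

INTERFACE

Orientations are given as [roll, pitch, yaw] about the fixed x, y, z axes, in that order (R = Rz(yaw) Ry(pitch) Rx(roll)).
In Python, from cell import readout, read_camera, env gives the robot as it stands. The module is installed in compiled form; this text tells all that it offers.
- The arm moves only by the tool servo_tool, never from a script. Its argument "plan" is a list that holds one entry, the list of rows, each a list of 5 numbers: the finger opening in m, from 0 to 0.087, then the shift along the tool's x, y, z in m, then the turn about the tool's z in rad. In form: [[[jaw, x, y, z, yaw], ...]]. A call has 1 to 12 rows; each row is the pose to reach, as a shift and turn from the pose measured when the call began, along the tool's axes at that moment; what a row does not reach only later rows make up. A row lasts 1/12 s, in which the tool goes at most 41.7 mm and 7.16 degrees, less where a joint would pass 70% of its speed; a pose out of reach is approached as far as the arm can. A call with a gripper value outside its range is refused whole. The fingers move at their own pace and stop on an object; "force" is the grip in N (left out, the last holds). Time passes only in rows, so rows that repeat a pose let the fingers close. It gives the time, the measured TCP pose, the force and the opening at its end, in the units of the state.
- readout.get_obs(): the state, without advancing time (a new reading comes with each control period).
- read_camera(name): name is "side" or "top" or "wrist"; returns a dict with "image" (384x512x3 uint8, red, green, blue), "range_z" (384x512 float32, m along the optical axis (not along the pixel's ray), 0 where there is no reading), "mtx" (3x3 intrinsics, pixels), "D" ([k1, k2, p1, p2, k3] as OpenCV has them; the pictures are not rectified), "camera_from_world" (4x4, takes a point from world to camera coordinates). Camera axes: x right, y up, looking along -z (the intrinsics and any distortion apply to the point x, -y, -z); pixel columns grow to the right and rows downward; lengths in m; the calibration is good to about 2 mm. A picture is of the moment at which its call begins.
- env.sign_off(): hands the job in, once; it reports no verdict.
The state is a dict: "time_s": time; "qpos": joint angles; "joint_velocities": joint speeds; "effort": joint torques, N m; "tool_pos": TCP position; "tool_rot": TCP orientation; "force": force on the tool from outside, world axes, zero at the start; "wrist_torque": the same for the moment, N m; "grip_width": finger opening in m.
Only numpy, scipy, OpenCV 4.12 (cv2) and the standard library are available. Lean on these libraries where they do the work, as an engineer would, in place of code of your own. Each camera call takes 0.05 s, during which the arm holds its last target. There are 200 camera calls.

## Working session

There is one attempt and no reset: what is moved stays moved. The work goes in short steps, Python scripts to look and compute and a tool call to move; the robot and the scene stay as the last step left them, time stands still between calls to the robot, and variables do not carry over. Pictures are saved under pics/ and viewed, about 8 in all and at most 12, crops included, and the job is handed in when it is done.

Besides the shell and the picture viewer there is one more tool, called after "Emit:" as name([rows], argument=value, ...), one row to a line, values as JSON. servo_tool: Moves the arm, as the interface text tells. Its arguments: {"type":"object","properties":{"plan":{"type":"array"},"force":{"type":"number"}},"required":["plan"]}

```bash
mkdir -p pics
cat > h.py <<'E'
import numpy as np, cv2
from cell import readout, read_camera, env
def shot(name,fn=None):
    c=read_camera(name); np.savez('/tmp/%s.npz'%name,**c)
    if fn: cv2.imwrite('pics/'+fn,c['image'][:,:,::-1])
    return c
def load(name): return dict(np.load('/tmp/%s.npz'%name))
def p3(c,u,v,z=None,depth=True):
    """world point at pixel: by depth or by plane z"""
    x,y=cv2.undistortPoints(np.array([[[u,v]]],float),c['mtx'],c['D'])[0,0]
    M=np.linalg.inv(c['camera_from_world']); d=np.array([x,-y,-1.])
    if z is None:
        r=c['range_z'][int(round(v)),int(round(u))]
        return (M@np.r_[d*r,1])[:3] if r>0 else None
    dw=M[:3,:3]@d; o=M[:3,3]
    return o+dw*(z-o[2])/dw[2]
def cloud(c):
    h,w=c['range_z'].shape; v,u=np.mgrid[0:h,0:w]
    q=cv2.undistortPoints(np.stack([u,v],-1).reshape(-1,1,2).astype(float),c['mtx'],c['D']).reshape(h,w,2)
    r=c['range_z']; P=np.stack([q[...,0]*r,-q[...,1]*r,-r,np.ones_like(r)],-1)
    return (P@np.linalg.inv(c['camera_from_world']).T)[...,:3]
def proj(c,P):
    q=(c['camera_from_world']@np.c_[np.atleast_2d(P),np.ones(len(np.atleast_2d(P)))].T)[:3].T*[1,-1,-1]
    return cv2.projectPoints(q.reshape(-1,1,3).astype(float),np.zeros(3),np.zeros(3),c['mtx'],c['D'])[0].reshape(-1,2)
E
python3 - <<'E'
from h import *
print(readout.get_obs(), env.pinch_z)
a=shot('top')['image'];b=shot('side')['image'];
cv2.imwrite('pics/top.png',a[:,:,::-1]);cv2.imwrite('pics/side.png',b[:,:,::-1])
E
```

```text
{'time_s': 0.0, 'qpos': array([65.03703589, 18.44023528, -4.01542551, 83.17457593,  1.29508024,
       78.54095071, -3.25816684]), 'joint_velocities': array([-0.04519292, -0.055978  , -0.01520981, -0.02281086,  0.06592175,
       -0.00960233, -0.06538688]), 'effort': array([-1.37911562e-05, -4.91283560e+01, -4.03362829e-01, -3.12526739e+01,
       -6.37995685e-02,  4.34631889e-02,  1.62660695e-04]), 'tool_pos': array([ 0.2823141 , -0.58487565,  0.22145104]), 'tool_rot': array([-1.79889485e+02,  5.84737742e-03,  2.57744608e+01]), 'force': array([-1.06563843,  0.16341781,  0.15306086]), 'wrist_torque': array([ 0.00215423, -0.03499823,  0.02861935]), 'grip_width': 0.08696655248602471} -0.0187
```

View pics/top.png

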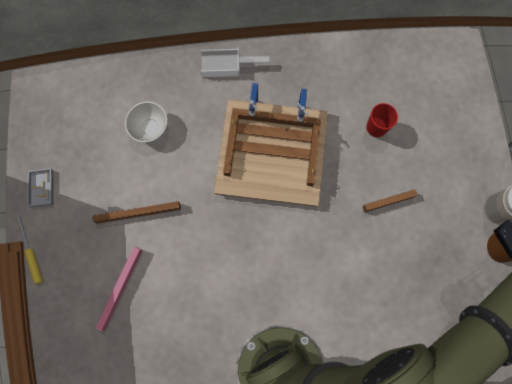

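View pics/side.png

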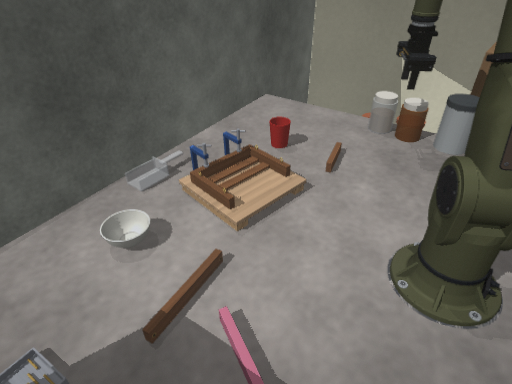

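The top view shows the long brown rail at (137,212). Things that could be taken for it are the short offcut (390,201), the pink bar (118,289), the dark planks at the left edge (15,310), and the frame's own rails and slats (272,150). Frame mouth at about (268,185), bowl (147,122), cup (381,120). By the description I choose the one at (137,212), and will check it in a close crop while measuring.

Run:
```python
from h import *
c=load('top'); W=cloud(c); im=c['image']
s=load('side'); S=cloud(s)
def rect(P):
    (cx,cy),(w,h),a=cv2.minAreaRect((P[:,:2]*1000).astype(np.float32)); return np.round([cx,cy,w,h,a],1)
for nm,(u0,u1,v0,v1),(z0,z1) in [('rail',(85,190,195,230),(.028,.045)),('offcut',(355,425,185,215),(.028,.045)),('frametop',(215,330,98,190),(.068,.083)),('board',(205,335,98,210),(.03,.048)),('bowl',(120,172,98,148),(.03,.07)),('cup',(362,402,100,140),(.08,.11))]:
    Q=W[v0:v1,u0:u1].reshape(-1,3); Q=Q[(Q[:,2]>z0)&(Q[:,2]<z1)]
    print(nm,len(Q),rect(Q),Q[:,2].mean().round(4))
    x0,x1,y0,y1=Q[:,0].min()-.03,Q[:,0].max()+.03,Q[:,1].min()-.03,Q[:,1].max()+.03
    T=S.reshape(-1,3);T=T[(T[:,2]>z0)&(T[:,2]<z1)&(T[:,0]>x0)&(T[:,0]<x1)&(T[:,1]>y0)&(T[:,1]<y1)]
    if len(T)>20: print('   side',len(T),rect(T),T[:,2].mean().round(4))
a=cv2.resize(im[190:235,80:195],None,fx=5,fy=5,interpolation=cv2.INTER_CUBIC)
b=cv2.resize(s['image'][240:345,135:235],None,fx=3.2,fy=3.2,interpolation=cv2.INTER_CUBIC)
d=np.zeros((580,600,3),np.uint8); d[:a.shape[0],:a.shape[1]]=a; d[235:235+b.shape[0],:b.shape[1]]=b
cv2.imwrite('pics/crop1.png',d[:,:,::-1])
e=cv2.resize(im[92:212,208:338],None,fx=5,fy=5,interpolation=cv2.INTER_CUBIC)
cv2.imwrite('pics/crop2.png',e[:,:,::-1])
```

```text
rail 603 [447.6 345.1  20.7 240.2   3.5] 0.0346
   side 997 [449.8 346.7  20.7 241.5   3.6] 0.0346
offcut 377 [ 412.6 -343.8   18.7  151.9   11. ] 0.0355
   side 145 [ 414.8 -341.9   18.   152.9   10.7] 0.0358
frametop 1338 [583.5 -39.2 239.3 182.6  77.2] 0.0751
   side 915 [612.9 -44.4 243.8 240.3  77.3] 0.0752
board 6616 [583.1 -39.2 279.7 283.5  77.1] 0.0395
   side 3159 [588.  -37.7 283.9 291.3  77.7] 0.0403
bowl 518 [693.  300.4 117.2 118.3  87.4] 0.0455
   side 845 [694.7 301.8 118.  119.8  38. ] 0.0444
cup 213 [ 631.3 -344.5   74.3   76.2   61. ] 0.0903
   side 168 [ 631.2 -344.    71.4   80.4   32.1] 0.0886
```

View pics/crop1.png

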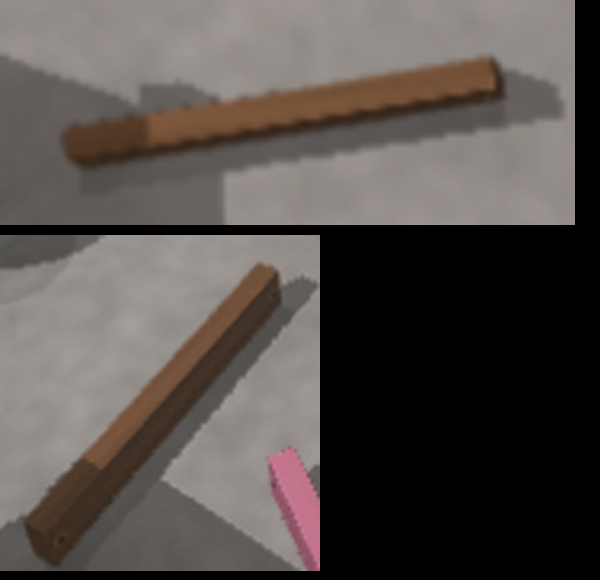

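View pics/crop2.png

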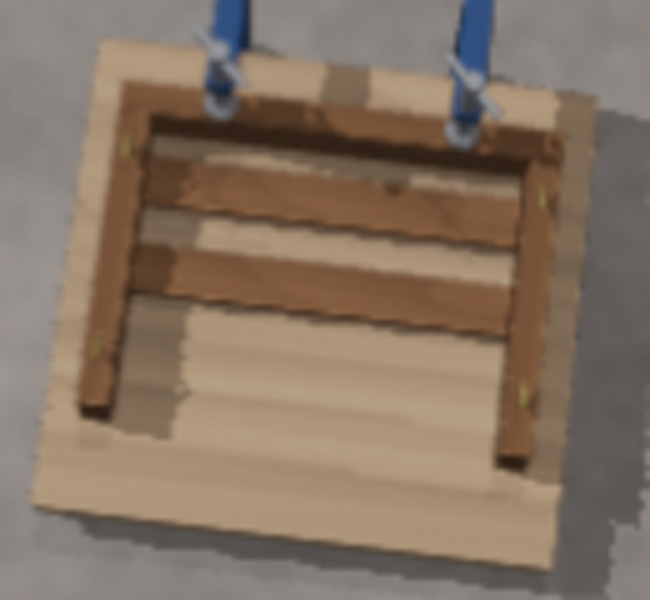

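Crop 1 shows countersunk holes near both ends of the robot-facing face, at crop (60,540) and (272,297), and the length measures 240 mm. So this is the right rail, and its outer face points to the robot. Crop 2 shows the frame open at the front, with end faces at crop (95,410) and (513,460). The rail is at about (0.449,0.346) with yaw 3.5°. The mouth is at about (0.496,-0.019) with yaw -12.8°. I'll go there by way of a point outside the inner reach limit.

Emit:
servo_tool([
  [[0.087,0.425,-0.333,-0.03,-1.18],[0.087,0.425,-0.333,-0.03,-1.18],[0.087,0.425,-0.333,-0.03,-1.18],[0.087,0.425,-0.333,-0.03,-1.18],[0.087,0.425,-0.333,-0.03,-1.18],[0.087,0.425,-0.333,-0.03,-1.18],[0.087,0.425,-0.333,-0.03,-1.18],[0.087,0.425,-0.333,-0.03,-1.18],[0.087,0.425,-0.333,-0.03,-1.18],[0.087,0.425,-0.333,-0.03,-1.18],[0.087,0.425,-0.333,-0.03,-1.18],[0.087,0.425,-0.333,-0.03,-1.18]],
])

```text
time_s: 1.1
tool_pos: [0.5025, -0.1351, 0.2498]
tool_rot: [-179.9, -0.1, 93.4]
force: [0.3, -0.6, -0.2]
grip_width: 0.0869
```

Run:
```python
from h import *
c=shot('wrist','w1.png'); W=cloud(c)
for u,v in [(0,0),(511,0),(0,383),(511,383),(256,192)]: print(u,v,W[v,u].round(3), c['range_z'][v,u])
print(proj(c,[[.495,-.019,.076],[.519,.089,.076],[.47,-.127,.076]]).round())
```

```text
0 0 [ 0.166  0.065 -0.   ] 0.36008683
511 0 [0.811 0.103 0.001] 0.35926896
0 383 [ 0.456 -0.114  0.371] 0.051039726
511 383 [ 0.569 -0.127  0.352] 0.07360114
256 192 [ 0.504 -0.156  0.039] 0.38293263
[[255.  74.]
 [286. -40.]
 [228. 173.]]
```

Emit:
servo_tool([
  [[0.087,0.483,-0.025,0.09,0],[0.087,0.483,-0.025,0.09,0],[0.087,0.483,-0.025,0.09,0],[0.087,0.483,-0.025,0.09,0],[0.087,0.483,-0.025,0.09,0],[0.087,0.483,-0.025,0.09,0],[0.087,0.483,-0.025,0.09,0],[0.087,0.483,-0.025,0.09,0],[0.087,0.483,-0.025,0.09,0],[0.087,0.483,-0.025,0.09,0],[0.087,0.483,-0.025,0.09,0],[0.087,0.483,-0.025,0.09,0]],
])

```text
time_s: 2.15
tool_pos: [0.4477, 0.3538, 0.1639]
tool_rot: [179.8, -0.4, 94.0]
force: [0.8, -0.9, 1.6]
grip_width: 0.0871
```

View pics/w1.png

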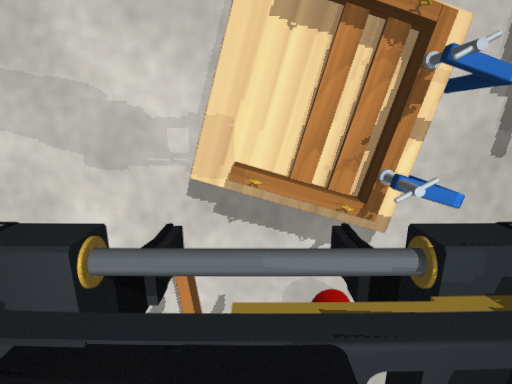

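Run:
```python
from h import *
c=load('wrist'); W=cloud(c)
def rect(P):
    (cx,cy),(w,h),a=cv2.minAreaRect((P[:,:2]*1000).astype(np.float32)); return np.round([cx,cy,w,h,a],1)
def comp(W,v1,z0,z1,n=300):
    m=((W[...,2]>z0)&(W[...,2]<z1)); m[v1:]=0
    k,l,st,_=cv2.connectedComponentsWithStats(m.astype(np.uint8))
    for i in range(1,k):
        if st[i,4]>n:
            P=W[l==i]; print(st[i],rect(P),P[:,2].mean().round(4))
print('frame');comp(W,220,.070,.08); 
B=W[:220].reshape(-1,3);B=B[(B[:,2]>.03)&(B[:,2]<.08)];
h=cv2.convexHull((B[:,:2]*1000).astype(np.float32))[:,0]
for a,b in zip(h,np.roll(h,-1,0)):
    if np.linalg.norm(a-b)>40: print('edge',a.round(),b.round(),np.degrees(np.arctan2(*(b-a)[::-1])).round(1))
c=shot('wrist','w2.png'); W=cloud(c)
print('rail');comp(W,384,.030,.042,100)
o=readout.get_obs();print(o['tool_pos'],o['tool_rot'],o['force'])
```

```text
frame
[ 228    0  231  220 6458] [585.4 -38.4 240.8 183.   77.3] 0.0753
edge [744. -15.] [741.  62.] 92.6
edge [698.  80.] [473.  64.] -176.1
edge [464.  61.] [435. -63.] -103.3
edge [ 448. -151.] [ 570. -179.] -12.9
edge [ 623. -187.] [ 679. -183.] 3.7
edge [ 684. -181.] [ 718. -127.] 57.8
edge [ 718. -127.] [744. -15.] 77.1
rail
[ 248   73   20  176 3212] [448.  378.9  18.  173.7   3.9] 0.0354
[   0   79  168  121 3620] [273.5 392.4  19.5 185.6  59.9] 0.0349
[447 208  34  15 107] [665.5 344.8  31.3   5.   37.2] 0.0363
[249 277  17  25 423] [457.4 243.2  18.   32.2   3.7] 0.0353
[0.44243433 0.36381104 0.162557  ] [-179.98234204   -0.86577025   94.65389512] [-0.9925017   7.42281831  0.83135261]
```

View pics/w2.png

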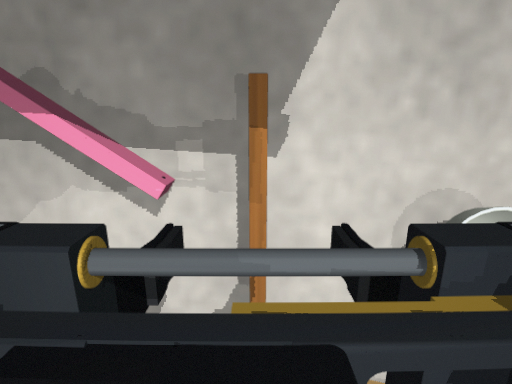

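Rail from the wrist view: centre (0.450,0.346), yaw 3.9°, about 238 mm long. It lies between the fingers at column ~258, and the pink bar stays clear. I'll come partway down and check.

Emit:
servo_tool([
  [[0.087,-0.018,0.0065,0.062,0.011],[0.087,-0.018,0.0065,0.062,0.011],[0.087,-0.018,0.0065,0.062,0.011],[0.087,-0.018,0.0065,0.062,0.011],[0.087,-0.018,0.0065,0.062,0.011],[0.087,-0.018,0.0065,0.062,0.011],[0.087,-0.018,0.0065,0.062,0.011],[0.087,-0.018,0.0065,0.062,0.011]],
])

```text
time_s: 2.87
tool_pos: [0.4511, 0.3477, 0.1017]
tool_rot: [179.9, -0.9, 94.0]
force: [-0.7, -0.6, 0.2]
grip_width: 0.0869
```

Emit:
servo_tool([
  [[0.087,-0.003,-0.001,0.03,0],[0.087,-0.003,-0.001,0.06,0],[0.087,-0.003,-0.001,0.08,0],[0.087,-0.003,-0.001,0.09,0],[0.087,-0.003,-0.001,0.096,0],[0.087,-0.003,-0.001,0.096,0],[0.087,-0.003,-0.001,0.096,0],[0.087,-0.003,-0.001,0.096,0]],
])

```text
time_s: 3.53
tool_pos: [0.4513, 0.3471, 0.0072]
tool_rot: [179.8, -1.0, 94.0]
force: [0.1, 0.0, -0.1]
grip_width: 0.087
```

Emit:
servo_tool([
  [[0.0,0,0,0,0],[0.0,0,0,0,0],[0.0,0,0,0,0],[0.0,0,0,0,0],[0.0,0,0,0,0],[0.0,0,0,0,0],[0.0,0,0,0,0],[0.0,0,0,0,0],[0.0,0,0,0,0]],
], force=30)

```text
time_s: 4.28
tool_pos: [0.4513, 0.3471, 0.0071]
tool_rot: [179.8, -1.0, 94.0]
force: [-0.5, 0.4, -0.8]
grip_width: 0.035
```

Emit:
servo_tool([
  [[0.0,0,0,0,0],[0.0,0,0,0,0],[0.0,0,0,0,0],[0.0,0,0,0,0],[0.0,0,0,0,0],[0.0,0,0,0,0],[0.0,0,0,0,0]],
], force=30)

```text
time_s: 4.87
tool_pos: [0.4512, 0.3471, 0.0071]
tool_rot: [179.8, -1.0, 94.0]
force: [-0.7, -0.7, -0.2]
grip_width: 0.0175
```

Emit:
servo_tool([
  [[0.0,0,0,-0.02,0],[0.0,0,0,-0.04,0],[0.0,0,0,-0.07,0],[0.0,0,0,-0.1,0],[0.0,0,0,-0.12,0],[0.0,0,0,-0.12,0],[0.0,0,0,-0.12,0],[0.0,0,0,-0.12,0]],
])

```text
time_s: 5.53
tool_pos: [0.4505, 0.3442, 0.126]
tool_rot: [179.8, -0.9, 94.0]
force: [0.2, -0.6, -1.8]
grip_width: 0.018
```

Emit:
servo_tool([
  [[0.0,-0.02,-0.001,-0.006,0.02],[0.0,-0.055,-0.002,-0.006,0.05],[0.0,-0.09,-0.003,-0.006,0.08],[0.0,-0.13,-0.004,-0.006,0.11],[0.0,-0.17,-0.006,-0.006,0.14],[0.0,-0.21,-0.007,-0.006,0.17],[0.0,-0.25,-0.008,-0.006,0.2],[0.0,-0.285,-0.01,-0.006,0.23],[0.0,-0.315,-0.011,-0.006,0.26],[0.0,-0.34,-0.012,-0.006,0.28],[0.0,-0.355,-0.012,-0.006,0.291],[0.0,-0.355,-0.012,-0.006,0.291]],
])

```text
time_s: 6.53
tool_pos: [0.4623, -0.0145, 0.1249]
tool_rot: [-179.7, -0.9, 77.0]
force: [0.1, 0.3, -1.4]
grip_width: 0.0176
```

Emit:
servo_tool([
  [[0.0,0,0,0,0],[0.0,0,0,0,0],[0.0,0,0,0,0]],
])

```text
time_s: 6.78
tool_pos: [0.4621, -0.0127, 0.1245]
tool_rot: [-179.7, -0.9, 77.1]
force: [0.2, 0.1, -1.6]
grip_width: 0.0176
```

```bash
cat > m.py <<'E'
from h import *
import sys
o=readout.get_obs();print(o['time_s'],o['tool_pos'],o['tool_rot'],o['force'],o['wrist_torque'],o['qpos'].round(1))
c=shot('side');t=shot('top')
z=o['tool_pos'][2]
a=cv2.resize(c['image'][130:260,140:340],None,fx=4,fy=4,interpolation=cv2.INTER_CUBIC)
cv2.imwrite('pics/%s_s.png'%sys.argv[1],a[:,:,::-1])
a=cv2.resize(t['image'][100:240,190:350],None,fx=4,fy=4,interpolation=cv2.INTER_CUBIC)
cv2.imwrite('pics/%s_t.png'%sys.argv[1],a[:,:,::-1])
def rect(P):
    (cx,cy),(w,h),a=cv2.minAreaRect((P[:,:2]*1000).astype(np.float32)); return np.round([cx,cy,w,h,a],1)
th=np.radians(-12.7);R=np.array([[np.cos(th),np.sin(th)],[-np.sin(th),np.cos(th)]])
for n in('top','side'):
    W=cloud(load(n)).reshape(-1,3); zt=z-.007+.036
    f=(W[:,:2]-[.4964,-.0183])@R.T
    m=(abs(W[:,2]-zt)<.006)&(f[:,0]>-.08)&(f[:,0]<.001 if z<.09 else f[:,0]<.05)&(abs(f[:,1])<.16)
    P=W[m];F=f[m]*1000
    print(n,m.sum(),'z',P[:,2].mean().round(4),'y range',np.percentile(F[:,1],[.5,99.5]).round(1))
    for s in(-1,1):
        G=F[(s*F[:,1]>75)]; Z=P[(s*F[:,1]>75)][:,2]
        if len(G)>5: print('  end',s,len(G),'x',np.percentile(G[:,0],[2,50,98]).round(1),'y end',np.abs(G[:,1]).max().round(1),'z',Z.mean().round(4))
tcp=(o['tool_pos'][:2]-[.4964,-.0183])@R.T*1000; print('tcp in mouth',tcp.round(1))
E
python3 m.py a
```

```text
6.7833 [ 0.46205873 -0.01271776  0.1245093 ] [-179.68943217   -0.90179634   77.13635005] [ 0.16976313  0.0612596  -1.59588254] [-0.00425401 -0.03116812 -0.04142627] [ 3.860e+01  1.700e+00 -3.970e+01  1.146e+02  1.000e-01  6.420e+01
 -1.400e+01]
top 292 z 0.153 y range [-122.3  114.8]
  end -1 56 x [-44.  -34.8 -27.4] y end 122.6 z 0.1531
  end 1 124 x [-44.6 -35.6 -26.5] y end 115.4 z 0.1531
side 310 z 0.153 y range [-44.2 117.9]
  end 1 106 x [-43.1 -36.5 -25.1] y end 118.2 z 0.1524
tcp in mouth [-34.7  -2.1]
```

Emit:
servo_tool([
  [[0.0,0.002,0,0.015,-0.003],[0.0,0.002,0,0.035,-0.003],[0.0,0.002,0,0.05,-0.003],[0.0,0.002,0,0.06,-0.003],[0.0,0.002,0,0.068,-0.003],[0.0,0.002,0,0.072,-0.003],[0.0,0.002,0,0.072,-0.003],[0.0,0.002,0,0.072,-0.003],[0.0,0.002,0,0.072,-0.003]],
])

```text
time_s: 7.63
tool_pos: [0.4634, -0.0098, 0.0536]
tool_rot: [-179.8, -0.9, 77.3]
force: [0.2, -0.3, -0.8]
grip_width: 0.0177
```

```bash
python3 m.py b
```

```text
7.6333 [ 0.46335605 -0.00980177  0.05359396] [-179.81218731   -0.89018109   77.31021234] [ 0.21924803 -0.34941467 -0.84824423] [-0.0704053  -0.06255836 -0.0641827 ] [ 36.9   7.9 -39.9 118.5   5.   55.5 -18.3]
top 222 z 0.0816 y range [-119.5  117.6]
  end -1 15 x [-40.9 -30.9  -7. ] y end 120.1 z 0.0823
  end 1 121 x [-43.8 -35.5 -26. ] y end 117.8 z 0.0815
side 290 z 0.0821 y range [-39.9 121.7]
  end 1 110 x [-43.2 -35.3 -23.1] y end 122.1 z 0.0816
tcp in mouth [-34.1   1. ]
```

View pics/b_s.png

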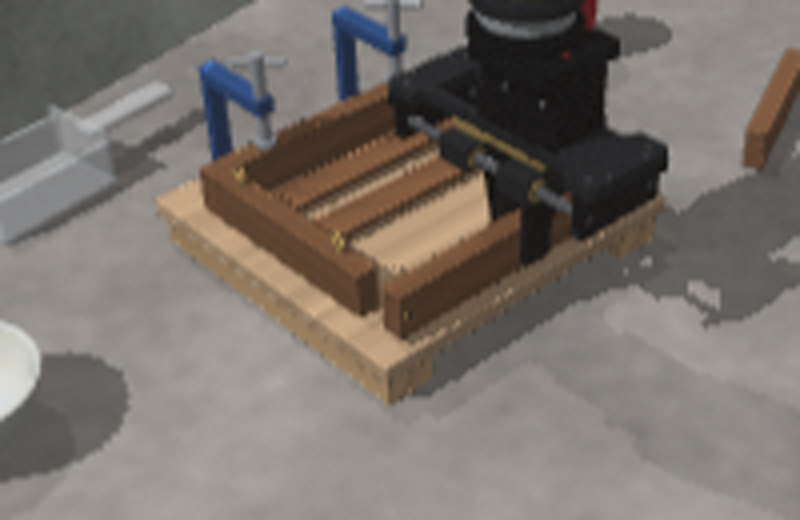

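View pics/b_t.png

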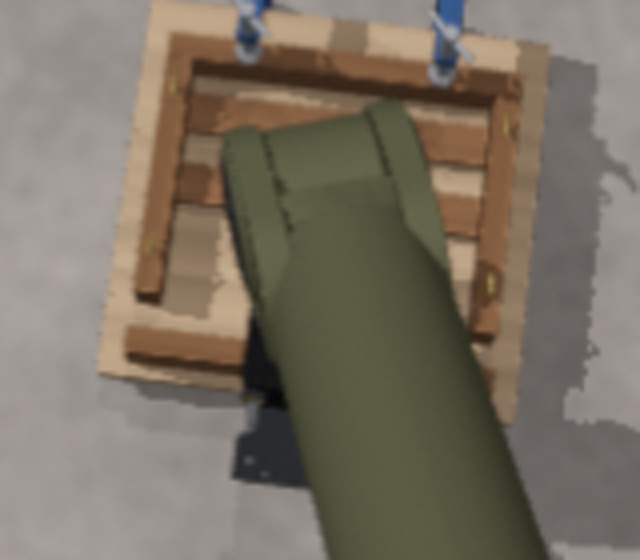

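Both views show the rail square in front of the mouth. In the side crop its countersunk hole is at (405,315), facing outward. In the top crop the left end is at (127,335), slightly left of the extended side at about (132,335). I'll lower it nearly to the board and measure the left end closely with the wrist camera.

Emit:
servo_tool([
  [[0.0,0,0,0.002,0],[0.0,0,0,0.004,0],[0.0,0,0,0.005,0],[0.0,0,0,0.005,0],[0.0,0,0,0.005,0]],
])

```text
time_s: 8.15
tool_pos: [0.4632, -0.0098, 0.0484]
tool_rot: [-179.8, -0.9, 77.3]
force: [0.0, 0.2, -0.4]
grip_width: 0.0177
```

```bash
cat > m2.py <<'E'
from h import *
import sys
o=readout.get_obs();print(o['time_s'],o['tool_pos'],o['tool_rot'],o['force'],o['wrist_torque'])
w=shot('wrist'); W=cloud(w)
th=np.radians(-12.7);R=np.array([[np.cos(th),np.sin(th)],[-np.sin(th),np.cos(th)]])
for n in('wrist','top','side'):
    W=cloud(shot(n)) ; W=W.reshape(-1,3)
    f=(W[:,:2]-[.4964,-.0183])@R.T*1000
    for nm,x0,x1 in (('rail',-60,-4 if len(sys.argv)<3 else -1),('side',3,140)):
      for s in (1,-1):
        m=(abs(W[:,2]-.077)<.006)&(f[:,0]>x0)&(f[:,0]<x1)&(s*f[:,1]>92)&(s*f[:,1]<135)
        if m.sum()<8: continue
        G=f[m]; print(n,nm,s,m.sum(),'z',W[m,2].mean().round(4),'x',np.percentile(G[:,0],[1,99]).round(1),'y',np.percentile(G[:,1],[1,99]).round(1))
tcp=(o['tool_pos'][:2]-[.4964,-.0183])@R.T*1000; print('tcp in mouth',tcp.round(1))
cv2.imwrite('pics/%s_w.png'%sys.argv[1],w['image'][:,:,::-1])
E
python3 m2.py c
```

```text
8.15 [ 0.4631583  -0.00984131  0.04843892] [-179.797597     -0.88293379   77.30057857] [ 0.00435273  0.24834364 -0.37471286] [-0.027534   -0.03485251  0.00359126]
wrist rail 1 2843 z 0.0767 x [-42.  -24.6] y [ 92.2 117.4]
wrist side 1 7234 z 0.0754 x [ 3.7 74.7] y [102.1 119.1]
top rail 1 69 z 0.0763 x [-43.9 -26.4] y [ 92.4 117.6]
top rail -1 10 z 0.0767 x [-38.3 -25.5] y [-118.7 -112.4]
top side 1 311 z 0.0754 x [  5.1 137.2] y [100.2 118. ]
top side -1 328 z 0.0756 x [  4.2 138.6] y [-119.8 -102. ]
side rail 1 72 z 0.0766 x [-42.9 -24.4] y [ 92.6 121.7]
side side 1 231 z 0.0759 x [  3.3 138.7] y [102.9 121.9]
tcp in mouth [-34.3   0.9]
```

View pics/c_w.png

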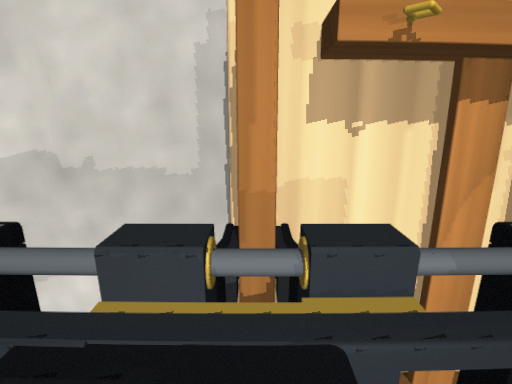

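The wrist view shows the rail along column ~257, parallel to the front and square with the left side at (325,50). Relative measurements put it flush to within ~1 mm (left 117.6 vs 118.0, right -118.7 vs -119.8), about 1 mm above the board with a gap of about 25 mm. Next I'll advance gently.

Emit:
servo_tool([
  [[0.0,0,0.003,0,0],[0.0,0,0.006,0,0],[0.0,0,0.009,0,0],[0.0,0,0.012,0,0],[0.0,0,0.015,0,0],[0.0,0,0.017,0,0],[0.0,0,0.019,0,0],[0.0,0,0.02,0,0],[0.0,0,0.02,0,0],[0.0,0,0.02,0,0]],
])

```text
time_s: 9.18
tool_pos: [0.4828, -0.0142, 0.0485]
tool_rot: [-179.8, -0.9, 77.3]
force: [-0.8, -0.1, -1.5]
grip_width: 0.0181
```

Emit:
servo_tool([
  [[0.0,0,0,0.0004,0],[0.0,0,0,0.0008,0],[0.0,0,0,0.001,0],[0.0,0,0,0.001,0],[0.0,0,0,0.001,0]],
])

```text
time_s: 9.6
tool_pos: [0.4827, -0.0142, 0.0475]
tool_rot: [-179.8, -0.9, 77.3]
force: [-0.1, -0.3, -0.6]
grip_width: 0.018
```

```bash
python3 m2.py d
```

```text
9.6 [ 0.48274364 -0.01416376  0.04749547] [-179.80861754   -0.88206476   77.30759871] [-0.06818321 -0.34024261 -0.64140922] [-0.01139036 -0.03496574 -0.00093601]
wrist rail 1 2861 z 0.0757 x [-22.1  -4.6] y [ 92.2 117.5]
wrist side 1 9223 z 0.0754 x [ 3.9 93.6] y [102.1 118.7]
top rail 1 69 z 0.0752 x [-24.5  -6.3] y [ 93.  117.2]
top side 1 316 z 0.0755 x [  4.1 138.2] y [ 99.9 118. ]
top side -1 305 z 0.0759 x [  6.8 137.4] y [-119.8 -101.9]
side rail 1 64 z 0.0758 x [-23.  -5.] y [ 92.7 121.6]
side side 1 225 z 0.076 x [  4.9 137.3] y [102.7 121.9]
tcp in mouth [-14.2   1. ]
```

Emit:
servo_tool([
  [[0.0,0,0,0.0002,0],[0.0,0,0,0.0004,0],[0.0,0,0,0.0006,0],[0.0,0,0,0.0006,0]],
])

```text
time_s: 10.13
tool_pos: [0.4828, -0.0142, 0.0471]
tool_rot: [-179.8, -0.9, 77.3]
force: [-0.9, 0.6, 2.0]
grip_width: 0.018
```

Emit:
servo_tool([
  [[0.0,0,0.001,0,0],[0.0,0,0.002,0,0],[0.0,0,0.003,0,0],[0.0,0,0.003,0,0]],
])

```text
time_s: 10.47
tool_pos: [0.486, -0.0149, 0.0471]
tool_rot: [-179.8, -0.9, 77.3]
force: [-0.9, 0.0, 1.6]
grip_width: 0.0174
```

Emit:
servo_tool([
  [[0.0,0,0.0003,0,0],[0.0,0,0.0006,0,0],[0.0,0,0.0009,0,0],[0.0,0,0.0012,0,0]],
])

```text
time_s: 10.8
tool_pos: [0.4868, -0.015, 0.0471]
tool_rot: [-179.8, -0.9, 77.3]
force: [-3.3, 1.6, 4.0]
grip_width: 0.0175
```

Emit:
servo_tool([
  [[0.0,0,0.0003,0,0],[0.0,0,0.0006,0,0],[0.0,0,0.0009,0,0],[0.0,0,0.001,0,0]],
])

```text
time_s: 11.13
tool_pos: [0.4871, -0.015, 0.0471]
tool_rot: [-179.7, -0.9, 77.3]
force: [-5.4, 0.9, 5.7]
grip_width: 0.0177
```

Emit:
servo_tool([
  [[0.0,0,0.0006,-0.0001,0],[0.0,0,0.0008,-0.0002,0],[0.0,0,0.001,-0.0003,0],[0.0,0,0.001,-0.0003,0],[0.0,0,0.001,-0.0003,0],[0.0,0,0.001,-0.0003,0]],
])

```text
time_s: 11.63
tool_pos: [0.487, -0.015, 0.0471]
tool_rot: [-179.5, -0.9, 77.3]
force: [-6.0, 1.9, 4.0]
grip_width: 0.0177
```

```bash
python3 m2.py e 1
python3 - <<'E'
from h import *
print([ (readout.get_obs()['force'].round(1)) for _ in range(3)])
a=load('side')['image'][150:230,180:310]; b=load('top')['image'][160:210,215:330]; c=load('wrist')['image'][0:200,150:450]
o=np.zeros((600,800,3),np.uint8)
a=cv2.resize(a,(520,320),interpolation=2);b=cv2.resize(b,(575,250),interpolation=2);c=cv2.resize(c,(270,180))
o[:320,:520]=a;o[330:580,:575]=b;o[:180,525:795]=c
cv2.imwrite('pics/e_all.png',o[:,:,::-1])
E
```

```text
11.6333 [ 0.48704796 -0.01500919  0.04710299] [-179.5485275    -0.85222729   77.28698664] [-5.98601268  1.9239189   3.95276328] [ 0.29885749  0.95988824 -0.10962572]
wrist rail 1 2675 z 0.0755 x [-17.5  -1.2] y [ 92.3 117.5]
wrist side 1 9657 z 0.0754 x [ 3.9 97.4] y [102.1 118.4]
top rail 1 65 z 0.0754 x [-19.2  -2. ] y [ 92.4 117.4]
top side 1 309 z 0.0754 x [  4.6 138. ] y [100.2 118.1]
top side -1 279 z 0.0756 x [ 12.2 138.5] y [-120.  -102.2]
side rail 1 64 z 0.0756 x [-19.6  -1.5] y [ 92.1 122. ]
side side 1 225 z 0.0761 x [  3.6 137.4] y [103.5 122.1]
tcp in mouth [-9.8  1.2]
[array([-5.5,  1.8,  4. ]), array([-5.5,  1.8,  4. ]), array([-5.5,  1.8,  4. ])]
```

View pics/e_all.png

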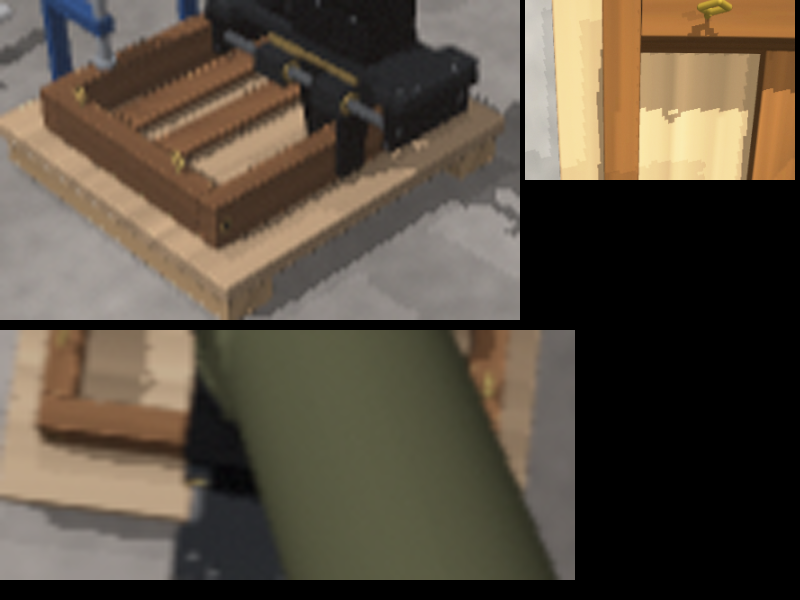

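The left joint is closed and flush, with the tops level (0.0755 vs 0.0754). The right end is hidden by the arm. The yaw moment of only -0.1 N·m under ~6 N says both ends bear, since one-sided contact would give ~0.67. I'll ease up to 10 N and hold.

Emit:
servo_tool([
  [[0.0,0,0.0011,-0.0002,0],[0.0,0,0.0012,-0.0002,0],[0.0,0,0.0013,-0.0002,0],[0.0,0,0.0014,-0.0002,0],[0.0,0,0.0015,-0.0002,0],[0.0,0,0.0016,-0.0002,0],[0.0,0,0.0016,-0.0002,0],[0.0,0,0.0016,-0.0002,0]],
])

```text
time_s: 12.5
tool_pos: [0.487, -0.015, 0.0471]
tool_rot: [-179.3, -0.8, 77.3]
force: [-7.7, 1.8, 6.4]
grip_width: 0.0182
```

```bash
cat > f.py <<'E'
from h import *
o=readout.get_obs();f=o['force'];print(o['time_s'],o['tool_pos'].round(4),o['tool_rot'].round(2),f.round(1),'push',(-f[0]*.9755+f[1]*.2198).round(1),o['wrist_torque'].round(2))
E
python3 f.py
```

```text
12.5 [ 0.487  -0.015   0.0471] [-179.35   -0.82   77.29] [-7.7  1.8  6.4] push 7.9 [ 0.33  1.42 -0.07]
```

Emit:
servo_tool([
  [[0.0,0,0.0018,-0.0004,0],[0.0,0,0.0019,-0.0005,0],[0.0,0,0.002,-0.0006,0],[0.0,0,0.0021,-0.0006,0],[0.0,0,0.0021,-0.0006,0],[0.0,0,0.0021,-0.0006,0],[0.0,0,0.0021,-0.0006,0],[0.0,0,0.0021,-0.0006,0],[0.0,0,0.0021,-0.0006,0],[0.0,0,0.0021,-0.0006,0]],
])

```text
time_s: 13.33
tool_pos: [0.4869, -0.015, 0.0472]
tool_rot: [-179.1, -0.8, 77.3]
force: [-8.3, 1.6, 6.0]
grip_width: 0.0181
```

```bash
python3 f.py
```

```text
13.3333 [ 0.4869 -0.015   0.0472] [-179.09   -0.78   77.28] [-8.3  1.6  6. ] push 8.5 [ 0.43  1.5  -0.09]
```

```bash
cat > t.py <<'E'
from h import *
th=np.radians(-12.7);R=np.array([[np.cos(th),np.sin(th)],[-np.sin(th),np.cos(th)]])
def fit(P,k):  # regress coord k on others, robust
    A=np.c_[np.delete(P,k,1),np.ones(len(P))];b=P[:,k];m=np.ones(len(P),bool)
    for _ in range(5):
        s=np.linalg.lstsq(A[m],b[m],rcond=None)[0];r=b-A@s;m=abs(r)<max(2*np.std(r[m]),.2)
    return np.degrees(np.arctan(s[:2])).round(2),m.sum(),np.std(r[m]).round(2)
for n in('side','wrist'):
    W=cloud(shot(n)).reshape(-1,3);F=np.c_[((W[:,:2]-[.4964,-.0183])@R.T),W[:,2]-.04]*1000
    x,y,z=F.T
    if n=='side':
        print('rail outer face x vs (y,z)',fit(F[(abs(x+18)<4)&(y>30)&(y<116)&(z>4)&(z<32)],0))
        print('left side outer y vs (x,z)',fit(F[(abs(y-120)<5)&(x>8)&(x<150)&(z>4)&(z<32)],1))
    print(n,'rail top z vs (x,y)',fit(F[(x>-15.5)&(x<-3)&(y>30)&(y<116)&(abs(z-36)<4)],2))
    print(n,'side top z vs (x,y)',fit(F[(x>4)&(x<90)&(y>104.5)&(y<117)&(abs(z-36)<4)],2))
    q=(abs(x+9)<6)&(y>30)&(y<116)&(abs(z-36)<4);print(n,'z rail',z[q].mean(),'z side',z[(x>4)&(x<25)&(y>104.5)&(y<117)&(abs(z-36)<4)].mean())
E
python3 t.py
```

```text
rail outer face x vs (y,z) (array([0.05, 0.77]), np.int64(175), np.float64(0.79))
left side outer y vs (x,z) (array([-0.06,  0.25]), np.int64(206), np.float64(0.58))
side rail top z vs (x,y) (array([-3.05,  0.2 ]), np.int64(70), np.float64(0.57))
side side top z vs (x,y) (array([ 0.38, -3.88]), np.int64(79), np.float64(0.8))
side z rail 36.47167311081158 z side 36.19014875532759
wrist rail top z vs (x,y) (array([-0.96,  0.  ]), np.int64(5091), np.float64(0.49))
wrist side top z vs (x,y) (array([ 0.08, -0.11]), np.int64(5580), np.float64(0.53))
wrist z rail 35.538412253562626 z side 35.457640532744655
```

The surface fits show the rail leaning ~0.9° (top forward). It follows the slow tilt of the wrist, because each new call adopts the deflection under load. I'll soften the grip so the rail can settle flat on the end faces under the push.

Emit:
servo_tool([
  [[0.0,0,0.002,-0.0004,0],[0.0,0,0.002,-0.0006,0],[0.0,0,0.002,-0.0008,0],[0.0,0,0.002,-0.0008,0],[0.0,0,0.002,-0.0008,0],[0.0,0,0.002,-0.0008,0]],
], force=4)

```text
time_s: 13.93
tool_pos: [0.487, -0.0151, 0.0469]
tool_rot: [-178.9, -0.8, 77.3]
force: [-5.2, 1.7, 0.6]
grip_width: 0.0181
```

```bash
python3 f.py; python3 t.py
```

```text
13.9333 [ 0.487  -0.0151  0.0469] [-178.87   -0.77   77.31] [-5.2  1.7  0.6] push 5.4 [ 0.3   0.94 -0.01]
rail outer face x vs (y,z) (array([0.4 , 0.27]), np.int64(166), np.float64(0.67))
left side outer y vs (x,z) (array([-0.19,  0.95]), np.int64(201), np.float64(0.61))
side rail top z vs (x,y) (array([-1.05, -0.01]), np.int64(75), np.float64(0.72))
side side top z vs (x,y) (array([-0.05, -1.62]), np.int64(74), np.float64(0.74))
side z rail 36.54542623778486 z side 36.37064910171945
wrist rail top z vs (x,y) (array([-0.23,  0.02]), np.int64(5097), np.float64(0.48))
wrist side top z vs (x,y) (array([ 0.07, -0.07]), np.int64(5667), np.float64(0.53))
wrist z rail 35.441327902360264 z side 35.451633355185194
```

Softening worked: tilt is down to ~0.2° and the vertical preload is gone. Now I'll ease up to 10 N in one call and hold that target.

Emit:
servo_tool([
  [[0.0,0,0.0022,0,0],[0.0,0,0.0024,0,0],[0.0,0,0.0026,0,0],[0.0,0,0.0028,0,0],[0.0,0,0.003,0,0],[0.0,0,0.0032,0,0],[0.0,0,0.0033,0,0],[0.0,0,0.0034,0,0],[0.0,0,0.0034,0,0],[0.0,0,0.0034,0,0],[0.0,0,0.0034,0,0],[0.0,0,0.0034,0,0]],
])

```text
time_s: 15.03
tool_pos: [0.4878, -0.0152, 0.046]
tool_rot: [-178.6, -0.7, 77.3]
force: [-8.5, 2.2, 5.6]
grip_width: 0.0202
```

```bash
python3 f.py; python3 t.py; python3 f.py
```

```text
15.0333 [ 0.4878 -0.0152  0.046 ] [-178.56   -0.72   77.33] [-8.5  2.2  5.6] push 8.7 [ 0.36  1.57 -0.01]
rail outer face x vs (y,z) (array([-0.2 , -0.18]), np.int64(168), np.float64(0.7))
left side outer y vs (x,z) (array([-0.07,  0.15]), np.int64(220), np.float64(0.61))
side rail top z vs (x,y) (array([ 1.96, -0.32]), np.int64(78), np.float64(0.72))
side side top z vs (x,y) (array([ 0.81, -2.17]), np.int64(74), np.float64(0.76))
side z rail 36.25011100551913 z side 36.325955790850195
wrist rail top z vs (x,y) (array([-0.05,  0.02]), np.int64(5187), np.float64(0.49))
wrist side top z vs (x,y) (array([ 0.04, -0.06]), np.int64(5767), np.float64(0.53))
wrist z rail 35.44419006364734 z side 35.45402407746853
15.1333 [ 0.4878 -0.0152  0.046 ] [-178.56   -0.72   77.33] [-6.9  1.9  4.1] push 7.1 [ 0.37  1.64 -0.02]
```

Emit:
servo_tool([
  [[0.0,0,0.0034,-0.0002,0],[0.0,0,0.0035,-0.0004,0],[0.0,0,0.0036,-0.0005,0],[0.0,0,0.0037,-0.0005,0],[0.0,0,0.0038,-0.0005,0],[0.0,0,0.0038,-0.0005,0],[0.0,0,0.0038,-0.0005,0],[0.0,0,0.0038,-0.0005,0],[0.0,0,0.0038,-0.0005,0],[0.0,0,0.0038,-0.0005,0],[0.0,0,0.0038,-0.0005,0],[0.0,0,0.0038,-0.0005,0]],
], force=8)

```text
time_s: 16.13
tool_pos: [0.4869, -0.0151, 0.0453]
tool_rot: [-178.0, -0.6, 77.4]
force: [-12.6, 1.8, 9.1]
grip_width: 0.0188
```

```bash
python3 f.py; python3 t.py|grep -v side; for i in 1 2 ; do python3 - <<'E'
from h import *
for _ in range(4): read_camera('wrist')
E
python3 f.py;done
```

```text
16.1333 [ 0.4869 -0.0151  0.0453] [-178.01   -0.63   77.37] [-12.6   1.8   9.1] push 12.7 [0.57 2.64 0.05]
rail outer face x vs (y,z) (array([ 0.41, -0.41]), np.int64(171), np.float64(0.82))
wrist rail top z vs (x,y) (array([-0.02, -0.01]), np.int64(5236), np.float64(0.48))
16.4333 [ 0.4869 -0.0151  0.0453] [-178.     -0.63   77.37] [-11.6   1.3   9.2] push 11.6 [0.57 2.62 0.02]
16.6333 [ 0.4869 -0.0151  0.0453] [-178.     -0.63   77.37] [-12.9   3.2   9.4] push 13.2 [ 0.58  2.6  -0.02]
```

Push is steady at about 12.5 N at the wrist, the rail is flat (-0.02°), and the yaw moment is ~0, so both ends share the load. Board friction takes a little of the push, which leaves the joint at about 10 N. I'll hold this target for over 3 s and log.

```bash
python3 - <<'E'
from h import *
L=[]
for _ in range(62):
    read_camera('top'); o=readout.get_obs(); f=o['force']; L.append([o['time_s'],-f[0]*.9755+f[1]*.2198,f[2],o['wrist_torque'][2]])
L=np.array(L);print(L[0,0],L[-1,0],'mean',L.mean(0).round(2),'min',L.min(0).round(2),'max',L.max(0).round(2)); print(o['grip_width'],o['tool_pos'],o['joint_velocities'].round(2))
E
python3 m2.py z 1; python3 t.py
```

```text
16.6833 19.7333 mean [18.21 12.65  8.63  0.02] min [16.68 11.06  7.31 -0.04] max [19.73 13.54  9.73  0.09]
0.01839215429342766 [ 0.4868939  -0.01508063  0.04529065] [ 0.09 -0.02  0.07 -0.06  0.08 -0.02  0.03]
19.7333 [ 0.4868939  -0.01508063  0.04529065] [-178.00689513   -0.63327007   77.37247224] [-12.65763447   2.23762238   9.51136796] [0.5421002  2.59841018 0.03560176]
wrist rail 1 2677 z 0.0754 x [-17.4  -1.2] y [ 92.2 116.7]
wrist side 1 9293 z 0.0754 x [ 3.8 93.8] y [102.1 117. ]
top rail 1 67 z 0.0755 x [-19.9  -1.3] y [ 92.5 117.3]
top side 1 316 z 0.0754 x [  4.6 138.8] y [ 99.9 118.2]
top side -1 250 z 0.0756 x [ 29.3 138.3] y [-120.1 -102.1]
side rail 1 57 z 0.0756 x [-18.5  -2.5] y [ 93.8 121.9]
side side 1 225 z 0.0758 x [  4.7 139.3] y [102.7 122. ]
tcp in mouth [-10.    1.1]
rail outer face x vs (y,z) (array([ 0.02, -0.03]), np.int64(164), np.float64(0.68))
left side outer y vs (x,z) (array([-0.23, -0.02]), np.int64(205), np.float64(0.56))
side rail top z vs (x,y) (array([-0.87, -0.1 ]), np.int64(78), np.float64(0.72))
side side top z vs (x,y) (array([-0.61, -1.23]), np.int64(81), np.float64(0.92))
side z rail 36.25639535193322 z side 36.41391883244338
wrist rail top z vs (x,y) (array([0.29, 0.02]), np.int64(5253), np.float64(0.48))
wrist side top z vs (x,y) (array([ 0.06, -0.22]), np.int64(5879), np.float64(0.53))
wrist z rail 35.42887256343146 z side 35.46185957229871
```

The push held for over 3 s and every fit check is good, so I'm handing it in.

```bash
python3 -c "
from h import *
env.sign_off()"; python3 f.py
```

```text
the job is handed in; nothing more can be done
the job is handed in; nothing more can be done
```

The long rail is in place across the frame's open front, and I handed the job in while the arm was still gripping it and pushing. It stands on the board with its countersunk face outward, and I never touched the offcut, bowl, cup or pink bar.

**Push:** It averaged 12.6 N at the wrist, between 11.1 and 13.5 N, over a logged 3.05 s, and it was above 5 N from about 11 s on. The arm was also pressing down about 9 N, so board friction takes some of that push. I estimate about 10 N on the joint but did not measure it there.

**Fit:**
- **Height:** the rail's top is level with the side rail to about 0.1 mm.
- **Flush at the left end:** within about 1 mm.
- **Squareness:** face and yaw tilt are within about 0.3°.

**Checks that fell short or disagreed:**
- **Right end:** the arm hid it during the press, so I never saw that joint closed. I judge that it bears because the yaw moment was near zero (0.02 N·m), which one-sided contact would not give. Before the press it measured within about 1 mm of flush.
- **Tilt during pressing:** the wrist tilt crept up, and at a 30 N grip the rail leaned about 0.9°. I softened the grip to 4–8 N and it settled flat. The gripper itself ended about 2° off vertical.

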